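# Set up a keepsake box for its lid stay

## Robot

A 7-joint arm with a two-finger parallel gripper is mounted at the origin on the work surface. World frame = base frame: x ahead of the robot, y to its left, z up, the work surface at z = 0. Lengths are in mm, angles in rad, forces in N, time in s.
With the tool pointing down it reaches from about 400 to 900 mm from the base axis. Payload 5.6 kg.
Tool frame: the origin (TCP) lies midway between the tips of the shut fingers; the grasp point (between the pads) lies 19 mm behind it; x points along the fingers, y is the direction in which the jaws open and shut, and the axes are right-handed (so a half turn about x gives the same grasp; the last joint's range is limited). The gripper opens to 92 mm and grips with 3 to 60 N. Pads are 20 mm wide; open, the fingers measure 128 mm over their backs; the gripper's body (75 mm by 189 mm) begins 69 mm behind the grasp point.
Start: joints at [1.211, 0.468, -0.012, 1.603, 0.006, 1.071, -0.056], TCP at [202.451, -617.675, 214.592] pointing down, gripper open.
Joint ranges: [-2.53, 2.53], [-0.31, 2.02], [-1.57, 1.55], [0.28, 2.44], [-1.29, 4.43], [0.15, 1.84], [-2.92, 2.92]. Speed limits (rad/s): [2.57, 2.57, 3.14, 3.14, 3.14, 3.14, 3.14].

## Interface

Orientations are given as a rotation vector (axis times angle).
In Python, from cell import robot, grip, kin, viewer gives the robot as it stands. Calls block until the motion is done:
- robot.movep(position, orientation): joint-space move of the TCP to a pose.
- robot.servo_line(position, feed=150, rotation=None): straight line of the TCP; rotation=None keeps the orientation; feed is the mean speed in mm/s.
- robot.goto_joints(angles): joint-space move.
- grip(opening, newtons=None): opening from 0.0 (shut) to 1.0 (fully open); newtons is the grip in N (None keeps the last); returns when the fingers have stopped.
- robot.hold(seconds).
- kin.ik(position, orientation): joint angles nearest the present ones, or None.
- robot.observe(): the state.
- viewer.read_camera(name): name is "side" or "top" or "wrist"; returns the picture (384x512x3 uint8, red, green, blue); there is no depth.
- viewer.camera_info(name): a dict with "camera_matrix" (3x3 intrinsics, pixels), "R" (3x3) and "t" (3): a world point X has camera coordinates R X + t. Camera axes: x right, y down, z forward; pixel columns grow to the right and rows downward; lengths in mm; the calibration is good to about 2 mm. The wrist camera is an equidistant fisheye: a pixel r from the principal point sees the ray r / f radians off the axis. A picture is of the moment at which its call begins: read the wrist's pose just before it. camera_info takes no time and is no camera call; for the wrist camera it gives the pose at the moment of the call.
A pose or a line that the arm cannot do raises robot.IKError and nothing moves.
- robot.job_done(): hands the job in, once; it reports no verdict.
Trained networks look in the newest picture that a camera, given by its name, has taken for a name from the list of things; names that differ only in an ending like _2 or _b are one class to them, and where a whole thing is asked for, a point or a joint stands for the part that bears it (a point fixed in the world has none). Each returns a list of dicts, best first, with "confidence" (0 to 1); they miss things now and then, are a little off and sometimes report something else, mostly with a low value. They report only what shows in the picture. A call takes as long as a camera call.
- viewer.silhouettes(name, camera): "mask" (384x512 bool, what is visible of it).
- viewer.pinpoint(name, camera): "at" ([x, y, z] in mm, in the coordinates of the camera as it stood for that picture, good to about 4 mm: a listed point, or the origin of a listed thing).
The state is a dict: "t": time; "joints": joint angles; "joint_velocities": joint speeds; "joint_torque": joint torques, N m; "tcp_pos": TCP position; "tcp_rot": TCP orientation; "contact_force": force on the tool from outside, world axes, zero at the start; "wrist_torque": the same for the moment, N m; "grip_width": opening from 0.0 (shut) to 1.0 (fully open).
Only numpy, scipy, OpenCV 4.12 (cv2) and the standard library are available. Lean on these libraries where they do the work, as an engineer would, in place of code of your own. Each camera call takes 0.05 s, during which the arm holds its last target.

## Task

Get this keepsake box ready for its lid stay: take the brass spacer ring out of the parts tray, thread it over the upright steel post beside the box and let it rest flat on the block. Then take the lid by its pull rail, swing it up to its upright balance point and finish still gripping the rail and holding the lid still there, so that the stay can be screwed on; never let the lid drop or go over backwards. Leave everything else on the bench and in the tray where it is.

Things in the scene. Friction and masses are not known exactly. Their poses are not given: they have to be found in the camera images.
- box: wooden keepsake box, 150 (its x) x 200 (its y) x 80 high, walls 10, fixed to the bench; origin under its centre, z up, x points from its front (rail side) to its hinge side, y to its left. On its left side (+y) stands a pale block 66 x 70, 70 high, that carries the upright steel stay post. The box stands with a yaw of up to 0.3 rad either way
- post_foot (a point): foot of the upright steel stay post, where it leaves the block's flat top, 70 above the bench and 135 to the left (box +y) of the box's centre; the post is 12 in diameter and 30 high. Axes as the box's
- hinge_line (a point): middle of the lid's hinge line, which runs along the box's y, 75 behind the box's centre (box +x), 87 above the bench
- lid (a joint): angle of the box's lid, rad: 0 shut (level), grows as the rail edge swings up and back towards the box's +x; 1.571 stands upright, which is its balance point (its weight is straight above the hinge line); stop at 2.3, lying back. The lid is 150 x 200 x 14, about 0.4 kg (varies), swings freely with hardly any friction and falls shut below the balance point and open beyond it. It is shut at the start
- rail_mid (a point): middle of the lid's pull rail: a round pale wooden bar 14 in diameter and 130 long, parallel to the hinge line, in the plane of the lid, 45 in front of its front edge and 195 from the hinge line, on two brass stems at 55 either side of this point (free length between them 100). With the lid shut it is 87 above the bench in front of the box, with 38 of free room between bar and box; with the lid upright it is at 282. Moves with the lid; its x axis points from rail to hinge
- tray: blue-painted parts tray, 130 (its x) x 215 (its y) x 30 high, walls, floor and two dividers 5 thick, so three compartments side by side along y, each 120 x 65 inside, centres at y = -70, 0, +70; open at the top, fixed to the bench; origin under its centre
- spacer_mid (a point): centre (mid-height, on the axis) of the spacer: a loose brass ring, outer diameter 36, bore 18, 18 high, 0.11 kg or so, lying flat in one of the three compartments, 9 above the tray's floor (14 above the bench)
- finial: black turned finial, 28 in diameter, 37 high, standing in one compartment of the tray; origin at its underside; not to be moved
- offcut: pale wooden offcut 45 x 22 x 22, lying in one compartment of the tray; origin at the centre of its underside; not to be moved
- mug: white ceramic mug, radius 38, 85 high; origin at its underside; not to be moved
- glue: yellow glue bottle with orange cap, radius 27, 110 high; origin at its underside; not to be moved
- wax: squat amber wax jar with a steel cap, radius 34, 65 high; origin at its underside; not to be moved
- driver: screwdriver with a red handle, 190 long, lying on the bench near the robot; origin at its underside; not to be moved
- mallet: small hammer with a pale wooden handle, 260 long, lying at the right of the bench; origin at its underside; not to be moved

How it is judged:
By the outcome, as a careful person would: the job done as asked, in the order asked, and still so for the second after the job is handed in, while the arm keeps its last pose, push and grip.
It also fails if it takes over 64 s, if anything falls off the work surface, if the arm or the gripper's body presses on something with over 40 N, if the wrist force passes 120 N, or if a joint passes its speed limit or range.

## Working session

There is one attempt and no reset: what is moved stays moved. The work goes in short steps, each a Python script; the robot and the scene stay as the last script left them, time stands still between calls to the robot, and variables do not carry over. Pictures are saved under pics/ and viewed, and the job is handed in when it is done.

```bash
ls; mkdir -p pics; cat > h.py <<'E'
import numpy as np, cv2
from scipy.spatial.transform import Rotation as Ro
from cell import robot, grip, kin, viewer
def save(im,n): cv2.imwrite('pics/'+n+'.png',im[:,:,::-1])
def w(p,ci): return np.array(ci['R']).T@(np.array(p)-np.array(ci['t']))
def pp(name,cam,ci):
    return [(np.round(w(d['at'],ci),1).tolist(),round(d['confidence'],2)) for d in viewer.pinpoint(name,cam)[:3]]
E
python3 - <<'E'
from h import *
s=robot.observe(); print(s)
for c in ['top','side','wrist']:
    ci=viewer.camera_info(c); im=viewer.read_camera(c); save(im,c+'0')
    print(c,ci)
    if c=='wrist': continue
    for n in ['box','post_foot','hinge_line','rail_mid','tray','spacer_mid','finial','offcut','mug','glue','wax','driver','mallet']:
        print(n,pp(n,c,ci))
E
```

```text
pics
{'t': 0.0, 'joints': array([ 1.21100839,  0.46833806, -0.01160557,  1.60359984,  0.0060082 ,
        1.07139443, -0.05632116]), 'joint_velocities': array([-3.82214797e-04,  8.61039955e-04,  1.03783580e-03,  1.07508798e-03,
       -5.08647735e-05,  1.13275282e-03,  1.72092589e-04]), 'joint_torque': array([-2.30386704e-04, -5.20572603e+01, -1.19433529e-02, -2.43751252e+01,
       -5.65726741e-02,  1.72579213e-02,  1.35290520e-04]), 'tcp_pos': array([ 202.2414184 , -617.1384885 ,  213.67557772]), 'tcp_rot': array([ 2.05067366,  0.32926384, -2.05149059]), 'contact_force': array([-0.0532224 ,  0.25809918,  0.84335847]), 'wrist_torque': array([ 0.02187191, -0.01383079,  0.00496216]), 'grip_width': 0.999845964545441}
top {'camera_matrix': array([[374.20023135,   0.        , 254.98602259],
       [  0.        , 374.20023135, 196.52561305],
       [  0.        ,   0.        ,   1.        ]]), 'R': array([[-0.01853736, -0.99977705, -0.01011033],
       [-0.99338979,  0.01956278, -0.11311066],
       [ 0.11328323,  0.00794673, -0.99353096]]), 't': array([ -29.44911729,  577.89840993, 1308.
[... 1351 characters left out ...]
.2, 12.2], 0.44)]
finial [([543.0, -281.1, 6.3], 0.47), ([602.8, 465.5, 5.1], 0.29)]
offcut []
mug [([742.0, -144.4, 0.9], 0.85)]
glue [([676.9, -415.9, -1.6], 0.73)]
wax [([599.6, 463.2, 2.5], 0.81)]
driver [([358.4, -68.5, 0.2], 0.73)]
mallet [([455.5, -538.8, 0.8], 0.93)]
wrist {'camera_matrix': array([[297.31863964,   0.        , 255.67601456],
       [  0.        , 297.31863964, 187.84587824],
       [  0.        ,   0.        ,   1.        ]]), 'R': array([[ 3.12216368e-01, -9.50011001e-01,  1.92502560e-04],
       [-9.22869785e-01, -3.03248441e-01,  2.37385219e-01],
       [-2.25460194e-01, -7.42932059e-02, -9.71415576e-01]]), 't': array([-651.51818969,  -26.1613095 ,  389.37745091])}
```

View pictures.

View pics/top0.png

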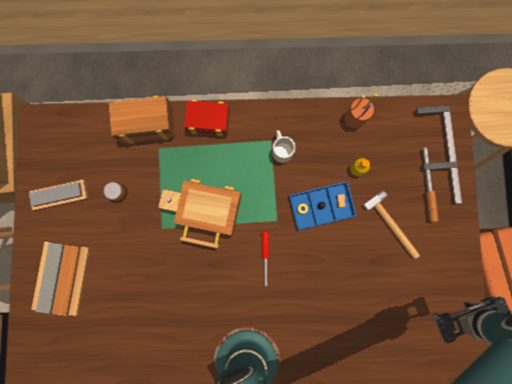

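View pics/side0.png

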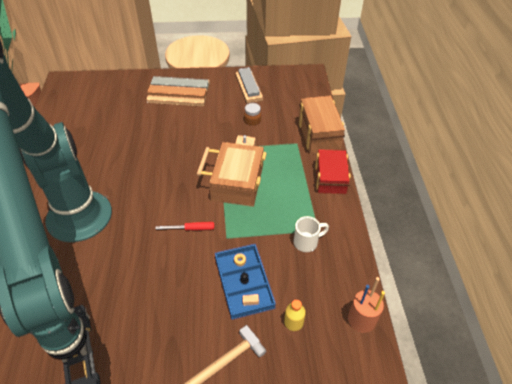

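```bash
cat >> h.py <<'E'
def down(yaw): # tool x down, tool y at world angle yaw
    y=np.array([np.cos(yaw),np.sin(yaw),0]);x=np.array([0,0,-1.]);z=np.cross(x,y)
    return Ro.from_matrix(np.stack([x,y,z],1)).as_rotvec()
def look(tag,names):
    ci=viewer.camera_info('wrist'); im=viewer.read_camera('wrist'); save(im,tag)
    for n in names: print(n,pp(n,'wrist',ci))
    return ci,im
E
python3 - <<'E'
from h import *
s=robot.observe(); print(np.round(Ro.from_rotvec(s['tcp_rot']).as_matrix(),2))
ci=viewer.camera_info('wrist'); print(-np.array(ci['R']).T@ci['t'])
for yaw in (0.19,0.19+np.pi,0.19-np.pi):
    print(yaw,kin.ik([533,-209,200],down(yaw)))
for yaw in (-0.2,-0.2+np.pi):
    for p in ([566,259,140],[418,151,68],[609,108,263],[567,259,200]):
        print(yaw,p,kin.ik(p,down(yaw)))
E
```

```text
[[-0.    0.31 -0.95]
 [-0.   -0.95 -0.31]
 [-1.    0.    0.  ]]
[ 267.06021302 -597.95484322  384.58307003]
0.19 [ 0.73846125  0.4161317  -0.53894695  1.78345672  0.24756091  1.00964655
  0.29425213]
3.331592653589793 [ 0.26898467  0.35167748  0.05761121  1.81511312 -0.02395801  0.97547195
 -2.61507883]
-2.951592653589793 [ 0.26898467  0.35167748  0.05761121  1.81511312 -0.02395801  0.97547195
 -2.61507883]
-0.2 [566, 259, 140] [ 0.25415369  0.82812255 -1.12660636  1.68629578  0.80838919  1.16756924
 -1.29324566]
-0.2 [418, 151, 68] [ 0.46304363  0.6700462  -1.10063153  2.14959283  0.83404677  0.84428376
 -1.36458755]
-0.2 [609, 108, 263] [ 0.31356207  0.48767991 -0.75240769  1.59503368  0.350879    1.19888989
 -0.70964646]
-0.2 [567, 259, 200] [ 0.23385001  0.70612516 -1.0737292   1.63754371  0.65760646  1.20308221
 -1.18835695]
2.941592653589793 [566, 259, 140] [ 0.32503751  0.98183658 -1.33113286  1.68245272  0.99007769  1.30979383
  1.73557865]
2.941592653589793 [418, 151, 68] [ 0.57893204  0.87693287 -1.32638038  2.14501946  1.04195747  1.04306881
  1.61029758]
2.941592653589793 [609, 108, 263] [ 0.58845291  0.77032123 -1.32177786  1.57915221  0.75568853  1.39223682
  2.13395124]
2.941592653589793 [567, 259, 200] [ 0.32748962  0.87617662 -1.32661533  1.63244339  0.87118655  1.34403097
  1.80844597]
```

```bash
python3 - <<'E'
from h import *
s=cv2.imread('pics/top0.png')[150:260,140:370]; cv2.imwrite('pics/topcrop.png',cv2.resize(s,None,fx=3.4,fy=3.4,interpolation=cv2.INTER_CUBIC))
E
```

```text
(no output)
```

View pics/topcrop.png

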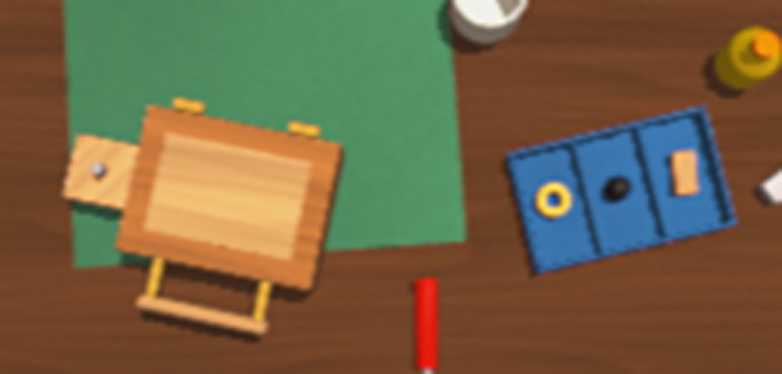

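```bash
python3 - <<'E'
from h import *
robot.movep([533,-225,170],down(0.19)); grip(0.65)
s=robot.observe();print(s['t'],s['tcp_pos'],s['contact_force'],s['grip_width'])
ci,im=look('wr1',['spacer_mid','tray','finial','offcut'])
m=viewer.silhouettes('spacer_mid','wrist')
for d in m[:2]:
    ys,xs=np.nonzero(d['mask']); print(d['confidence'],len(xs),xs.mean(),ys.mean(),xs.min(),xs.max(),ys.min(),ys.max())
E
```

```text
3.95 [ 533.01134466 -224.98429709  170.01081228] [ 0.31005671 -0.01285624 -0.04875713] 0.6488588921843913
spacer_mid [([531.8, -209.9, 12.4], 0.61)]
tray [([543.8, -286.0, 0.8], 0.9)]
finial [([545.9, -283.9, 6.1], 0.67)]
offcut [([557.3, -352.1, 5.1], 0.45)]
0.68 665 256.6781954887218 163.82556390977444 241 272 148 180
0.58 189 254.82539682539684 268.5238095238095 240 274 265 271
```

View pics/wr1.png

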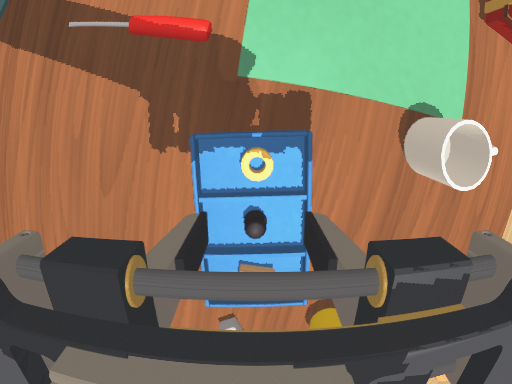

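```bash
cat >> h.py <<'E'
def ray(px,ci,fish=True):
    K=ci['camera_matrix'];f=K[0,0];d=np.array([px[0]-K[0,2],px[1]-K[1,2]])
    if fish:
        r=np.hypot(*d);th=r/f;v=np.array([*(d/max(r,1e-9)*np.sin(th)),np.cos(th)])
    else: v=np.array([d[0]/f,d[1]/f,1])
    R=np.array(ci['R']);return -R.T@ci['t'],R.T@v
def onz(px,ci,z,fish=True):
    c,v=ray(px,ci,fish);return c+v*(z-c[2])/v[2]
def proj(P,ci,fish=True):
    p=np.array(ci['R'])@np.array(P,float)+ci['t'];K=ci['camera_matrix'];f=K[0,0]
    if fish:
        q=np.hypot(p[0],p[1]);th=np.arctan2(q,p[2]);return np.array([K[0,2],K[1,2]])+p[:2]/max(q,1e-9)*f*th
    return np.array([K[0,2],K[1,2]])+p[:2]/p[2]*f
E
python3 - <<'E'
from h import *
ci=viewer.camera_info('wrist')
print(onz((256.7,163.8),ci,18)); 
a=onz((193,135),ci,30);b=onz((311,131),ci,30);print(a,b,np.arctan2(*(b-a)[[1,0]]))
im=cv2.imread('pics/wr1.png')
cv2.imwrite('pics/wr1c.png',cv2.resize(im[120:210,180:330],None,fx=5,fy=5,interpolation=cv2.INTER_CUBIC))
for z in (23,):
  for dx in (-1,0,1):
    print(proj([532+18*dx,-210,z],ci),proj([532,-210+18*dx,z],ci))
E
```

```text
[ 532.97911704 -211.26141831   18.        ]
[ 460.69925838 -191.434432     30.        ] [ 581.81526061 -163.91691363   30.        ] 0.22340715171726722
[239.64170684 160.12916469] [252.91191762 179.24776752]
[256.04777496 163.23095412] [256.04777496 163.23095412]
[272.38731588 166.37172388] [259.2467953  146.93845273]
```

View pics/wr1c.png

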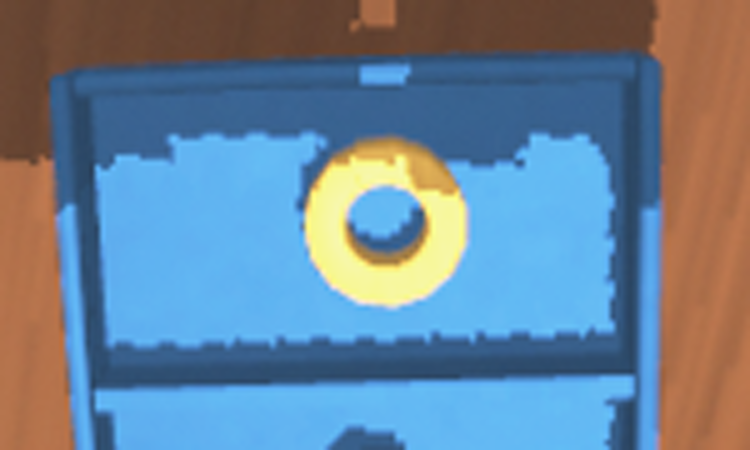

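```bash
python3 - <<'E'
from h import *
grip(0.52)
robot.movep([533,-211.2,80],down(0.2))
robot.servo_line([533,-211.2,8],feed=60)
s=robot.observe();print(s['t'],s['tcp_pos'],s['contact_force'])
grip(0.0,25); robot.hold(0.2)
s=robot.observe();print(s['t'],s['tcp_pos'],s['contact_force'],s['grip_width']*92)
robot.servo_line([533,-211.2,60],feed=60)
robot.servo_line([533,-211.2,170],feed=150)
s=robot.observe();print(s['t'],s['tcp_pos'],s['contact_force'],s['grip_width']*92)
ci,im=look('wr2',['spacer_mid'])
c=im[200:300,180:340]; save(cv2.resize(c,None,fx=5,fy=5,interpolation=cv2.INTER_CUBIC),'wr2c')
save(viewer.read_camera('side'),'side2')
E
```

```text
6.4333 [ 533.33602456 -211.34217995    8.42728606] [-0.72601334  0.30342235 -0.11174875]
6.975 [ 532.97342587 -211.32620358    8.2950975 ] [-1.46255198 -0.10601845  4.49899181] 34.990740105458066
8.875 [ 532.28179921 -211.11507118  169.10586684] [ 0.04894635  0.48148158 -1.72904116] 35.25329918623476
spacer_mid []
```

View pics/wr2.png

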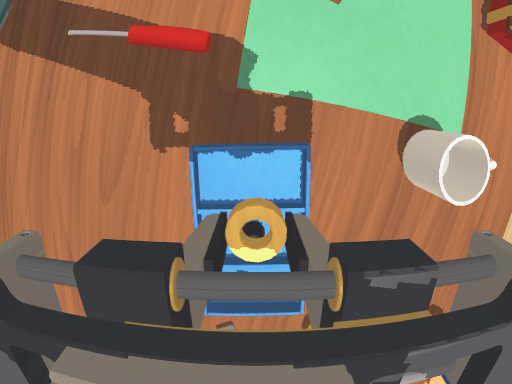

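View pics/wr2c.png

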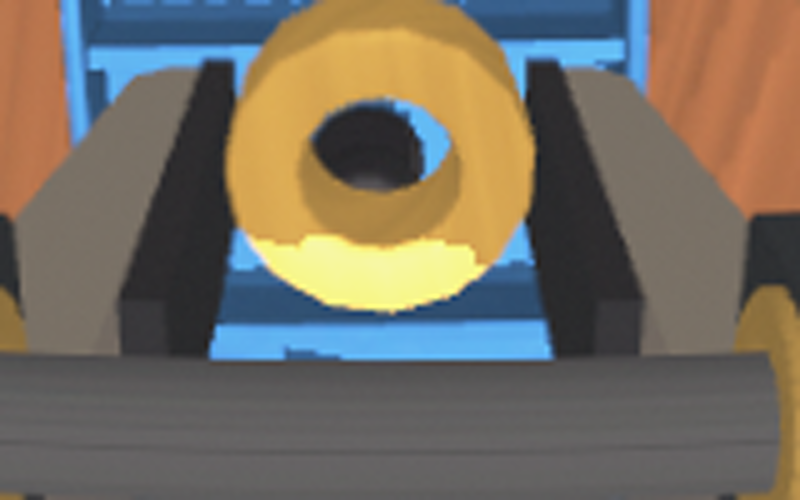

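```bash
python3 - <<'E'
from h import *
s=robot.observe();ci=viewer.camera_info('wrist')
T=Ro.from_rotvec(s['tcp_rot']).as_matrix();t=s['tcp_pos'];print(T.round(3))
off=lambda P:(T.T@(P-t)).round(2)
zt=t[2]+14.7
for c in ((381,170),(381,172)):
    px=(180+(c[0]-2)/5,200+(c[1]-2)/5);print(off(onz(px,ci,zt)))
# predicted outline of top face centred at tool(-14.7,0,b)
for b in (-2,0,2):
    pts=np.array([proj(t+T@np.array([-14.7,18*np.cos(a),b+18*np.sin(a)]),ci) for a in np.linspace(0,6.28,60)])
    q=(pts-[180,200])*5+2
    pb=np.array([proj(t+T@np.array([-14.7,9*np.cos(a),b+9*np.sin(a)]),ci) for a in np.linspace(0,6.28,60)]);pb=(pb-[180,200])*5+2
    print(b,q.min(0),q.max(0),pb.min(0),pb.max(0))
E
```

```text
[[-0.002  0.98   0.199]
 [ 0.001  0.199 -0.98 ]
 [-1.    -0.002 -0.001]]
[-14.7    1.47  -0.6 ]
[-14.7    1.47  -0.36]
-2 [208.40986276   5.0263579 ] [527.67208214 300.16215441] [287.98691243  83.15267772] [448.0002518  230.90758611]
0 [209.06716511  22.61867837] [527.07511228 315.12333918] [288.33677648 100.15496   ] [447.71629784 246.57812889]
2 [209.73295297  40.0855132 ] [526.47125408 329.92505121] [288.69121297 117.01781292] [447.42924731 262.0925424 ]
```

View pics/side2.png

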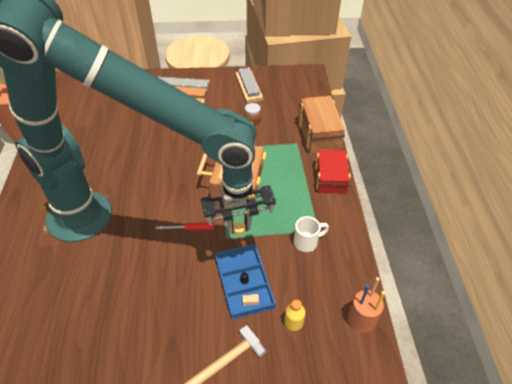

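```bash
python3 - <<'E'
from h import *
robot.movep([559,215,150],down(-0.2))
s=robot.observe();print(s['t'],s['tcp_pos'],s['contact_force'],s['grip_width']*92)
ci,im=look('wr3',['spacer_mid','post_foot','box','hinge_line','rail_mid'])
import pickle;pickle.dump((ci,s,im),open('wr3.pkl','wb'))
E
```

```text
10.6 [559.58111993 213.44245895 149.85765982] [-0.04191765 -1.56438427 -1.81198548] 35.308863251032356
spacer_mid [([561.5, 217.5, 153.4], 0.95)]
post_foot [([571.0, 255.3, 69.2], 0.65)]
box [([536.4, 125.4, 0.6], 0.77)]
hinge_line []
rail_mid []
```

View pics/wr3.png

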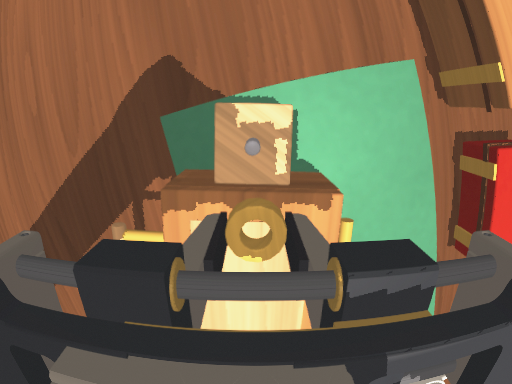

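```bash
python3 - <<'E'
from h import *
im=cv2.imread('pics/wr3.png')
cv2.imwrite('pics/wr3c.png',cv2.resize(im[95:195,200:320],None,fx=6,fy=6,interpolation=cv2.INTER_CUBIC))
E
```

```text
(no output)
```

View pics/wr3c.png

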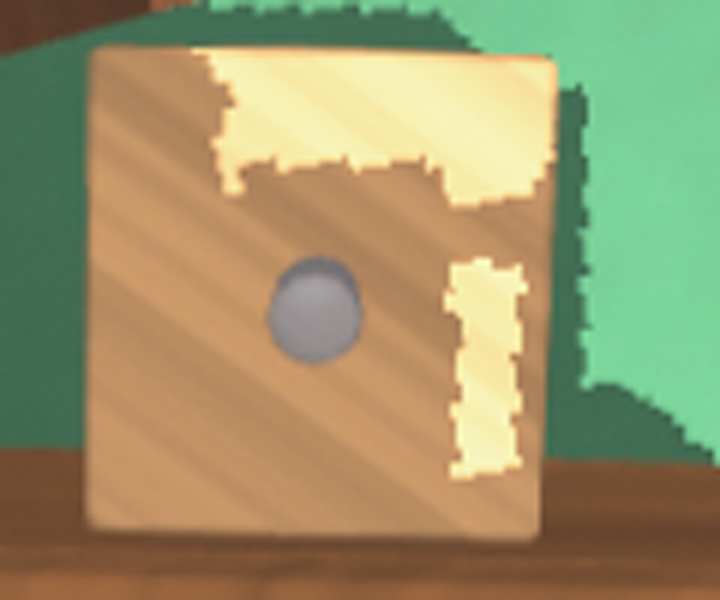

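```bash
python3 - <<'E'
from h import *
import pickle;ci,s,im=pickle.load(open('wr3.pkl','rb'))
T=Ro.from_rotvec(s['tcp_rot']).as_matrix();t=s['tcp_pos']
f=lambda c:(200+(c[0]-2.5)/6,95+(c[1]-2.5)/6)
P=onz(f((315,317)),ci,100);print('post',P,T.T@(P-t))
C=[onz(f(c),ci,70) for c in ((91,47),(557,58),(541,540),(87,529))]
print(np.array(C).round(1),np.mean(C,0),[np.linalg.norm(C[i]-C[i-1]).round(1) for i in range(4)])
for a,b in((0,1),(3,2)): d=C[b]-C[a];print(np.arctan2(d[1],d[0]))
for a,b in((3,0),(2,1)): d=C[b]-C[a];print(np.arctan2(-d[0],d[1]))
# ring in this image
cv2.imwrite('pics/wr3r.png',cv2.resize(im[190:270,215:300,::-1],None,fx=7,fy=7,interpolation=cv2.INTER_CUBIC))
E
```

```text
post [567.30202601 255.53111841 100.        ] [ 49.81887099  -0.88487562 -42.82698889]
[[543.5 296.3  70. ]
 [606.6 281.8  70. ]
 [591.8 214.5  70. ]
 [527.9 229.2  70. ]] [567.45194223 255.44948464  70.        ] [np.float64(68.9), np.float64(64.8), np.float64(68.9), np.float64(65.6)]
-0.22631239296052585
-0.2261381837651253
-0.22877411522659338
-0.2171689443715882
```

View pics/wr3r.png

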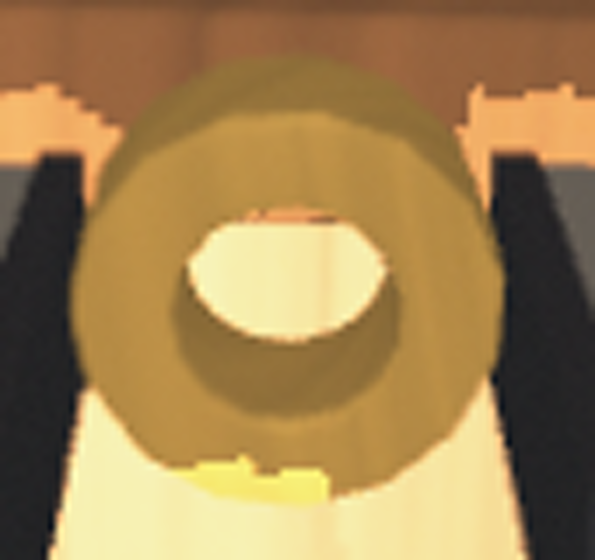

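```bash
python3 - <<'E'
from h import *
import pickle
yv=np.array([np.sin(.225),np.cos(.225)])
p=np.array([566,256.])-yv*32
robot.movep([*p,108.5],down(-0.225)); robot.hold(0.3)
s=robot.observe();print(p,s['t'],s['tcp_pos'],s['contact_force'],s['grip_width']*92)
ci,im=look('wr4',['spacer_mid','post_foot'])
pickle.dump((ci,s,im),open('wr4.pkl','wb'))
save(cv2.resize(im[110:260,200:320],None,fx=5,fy=4,interpolation=cv2.INTER_CUBIC),'wr4c')
E
```

```text
[558.86059641 224.80658857] 11.4917 [559.63824113 224.81784945 109.80204943] [ 0.23914415  0.47278144 -1.01746251] 35.17951558737432
spacer_mid [([746.7, -148.1, 0.7], 0.71), ([561.3, 230.0, 115.5], 0.66)]
post_foot [([572.2, 261.1, 67.4], 0.97)]
```

View pics/wr4c.png

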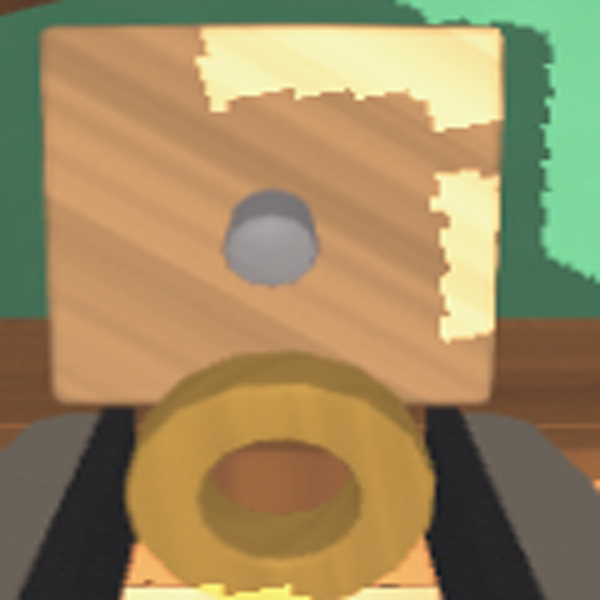

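```bash
python3 - <<'E'
from h import *
import pickle;ci,s,im=pickle.load(open('wr4.pkl','rb'))
T=Ro.from_rotvec(s['tcp_rot']).as_matrix();t=s['tcp_pos'];print(T.round(3))
f=lambda c:(200+(c[0]-2)/5,110+(c[1]-1.5)/4)
P=onz(f((271.5,250)),ci,100);print('post',P,T.T@(P-t))
R=onz(f((279.5,499)),ci,t[2]+14.7);print('ring',R,T.T@(R-t))
print('rel',(P-R)[:2], 'target TCP', t[:2]+(P-R)[:2])
# size check
a=onz(f((223,250)),ci,100);b=onz(f((320,250)),ci,100);print('post dia',np.linalg.norm(a-b))
a=onz(f((127,490)),ci,t[2]+14.7);b=onz(f((435,490)),ci,t[2]+14.7);print('ring dia',np.linalg.norm(a-b))
C=[onz(f(c),ci,70) for c in ((42,29),(502,29),(491,403),(57,403))];print('block c',np.mean(C,0), [np.linalg.norm(C[i]-C[i-1]).round(1) for i in range(4)])
g=cv2.cvtColor(im,cv2.COLOR_RGB2GRAY)
E
```

```text
[[ 0.002  0.975 -0.223]
 [ 0.001 -0.223 -0.975]
 [-1.     0.002 -0.001]]
post [567.42004192 255.58805452 100.        ] [  9.83292955   0.69482158 -31.72180379]
ring [561.4428552  225.1691618  124.50204943] [-14.696288     1.70666757  -0.75924777]
rel [ 5.97718672 30.41889271] target TCP [565.61542784 255.23674216]
post dia 11.93880087365724
ring dia 34.76671278298805
block c [567.45461123 255.38376057  70.        ] [np.float64(68.8), np.float64(64.8), np.float64(68.8), np.float64(64.8)]
```

```bash
python3 - <<'E'
from h import *
for i in range(4):
    s=robot.observe();print(s['t'],s['tcp_pos'].round(2)); robot.hold(0.05)
tgt=np.array([565.6,255.2]);cmd=tgt-[0.4,0]
robot.servo_line([*cmd,108.5],feed=60);robot.hold(0.2)
for i in range(3):
    s=robot.observe();print(s['t'],s['tcp_pos'].round(2),s['contact_force'].round(2)); robot.hold(0.05)
ci,im=look('wr5',[])
save(cv2.resize(im[170:270,200:320],None,fx=6,fy=6,interpolation=cv2.INTER_CUBIC),'wr5c')
E
```

```text
11.6417 [559.21 224.7  109.15]
11.6917 [559.1  224.73 108.97]
11.7417 [559.04 224.75 108.83]
11.7917 [558.95 224.74 108.7 ]
12.7083 [565.25 254.69 108.46] [ 0.1   0.14 -0.52]
12.7583 [565.29 254.72 108.5 ] [-0.07  0.18 -1.44]
12.8083 [565.27 254.79 108.51] [-0.57 -0.24 -0.76]
```

View pics/wr5c.png

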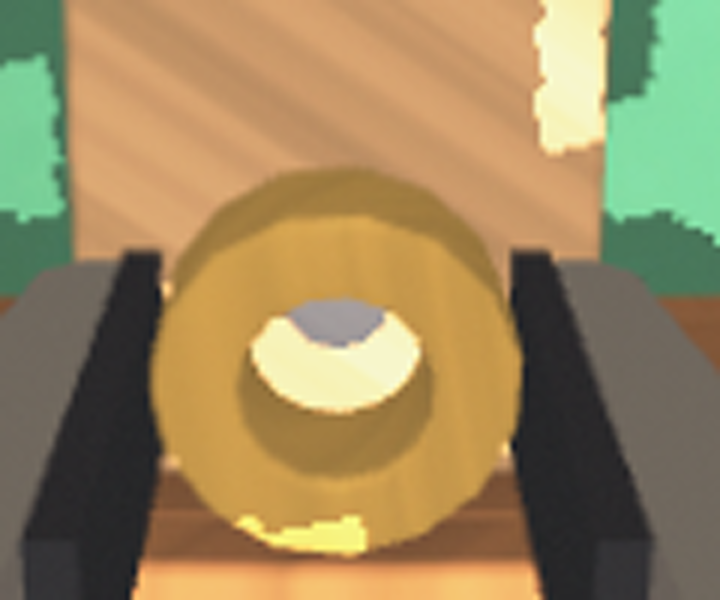

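```bash
python3 - <<'E'
from h import *
s=robot.observe();ci=viewer.camera_info('wrist')
T=Ro.from_rotvec(s['tcp_rot']).as_matrix();t=s['tcp_pos']
f=lambda c:(200+(c[0]-2.5)/6,170+(c[1]-2.5)/6)
P=onz(f((338,346)),ci,100);print('edge',P,T.T@(P-t))
for c in ((336,382.),(336,386)):
    R=onz(f(c),ci,t[2]+14.7);print('ring',T.T@(R-t))
# ring top y extents 212..555, bore 299?..478
for c in ((336,213),(336,554),(336,478)): print(T.T@(onz(f(c),ci,t[2]+14.7)-t))
for c in ((336,298),(336,412)): print('bore bottom',T.T@(onz(f(c),ci,t[2]-3.3)-t))
E
```

```text
edge [566.30105745 250.64738636 100.        ] [8.5296496  1.97275706 3.96453794]
ring [-14.69996404   1.75576762  -1.46756396]
ring [-14.69994171   1.75603048  -1.05920728]
[-14.70087352   1.74490534 -18.10176256]
[-14.69896176   1.76740265  16.86426397]
[-14.69941595   1.76217098   8.55696812]
bore bottom [ 3.29993041  1.75388223 -3.39852444]
bore bottom [3.30063152 1.76217611 9.42458538]
```

```bash
python3 - <<'E'
from h import *
robot.servo_line([565.5,256.2,106],feed=30)
ok=True
for z in (100,95,90,85,80,77):
    robot.servo_line([565.5,256.2,z],feed=40)
    s=robot.observe();print(z,s['t'],s['tcp_pos'].round(2),s['contact_force'].round(2))
    if abs(s['contact_force'][2])>8: print('stop');break
ci,im=look('wr6',[])
save(cv2.resize(im[170:270,200:320],None,fx=6,fy=6,interpolation=cv2.INTER_CUBIC),'wr6c')
E
```

```text
100 13.4583 [565.21 256.    99.5 ] [-0.49  0.17 -0.31]
95 13.7333 [565.26 256.07  94.63] [ 0.35 -0.08 -0.71]
90 14.0083 [565.3  256.05  89.62] [-0.43 -0.21 -1.01]
85 14.2833 [565.26 256.03  84.62] [ 0.43  0.36 -0.7 ]
80 14.5583 [565.25 256.06  79.59] [-0.25  0.43 -1.86]
77 14.8083 [565.36 256.13  76.79] [-0.42  0.26 -1.25]
```

View pics/wr6c.png

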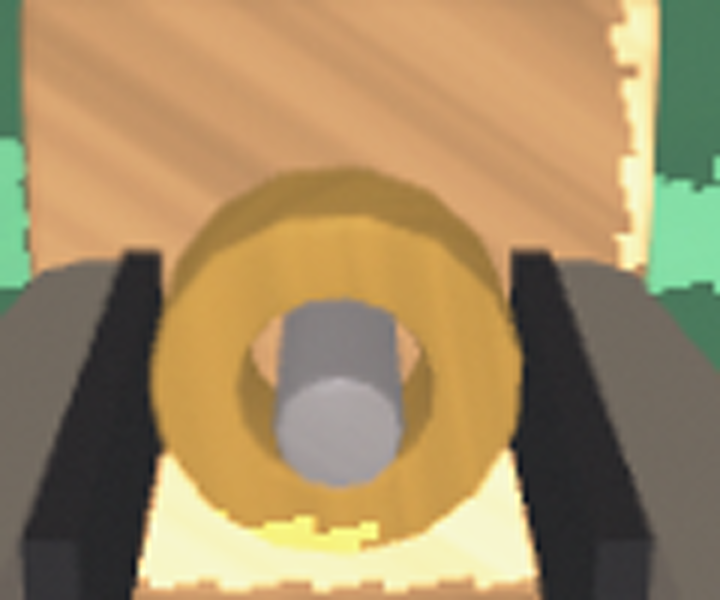

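```bash
python3 - <<'E'
from h import *
for z in (75,74,73.2,72.6):
    robot.servo_line([565.5,256.2,z],feed=20)
    s=robot.observe();print(z,s['t'],s['tcp_pos'].round(2),s['contact_force'].round(2))
    if s['contact_force'][2]>3: break
grip(0.6);robot.hold(0.1)
robot.servo_line([565.5,256.2,125],feed=100)
robot.servo_line([552,198,190],feed=150)
s=robot.observe();print(s['t'],s['tcp_pos'].round(2),s['contact_force'].round(2),s['grip_width'])
ci,im=look('wr7',['spacer_mid','post_foot','box','rail_mid','hinge_line'])
save(cv2.resize(im[110:230,190:330],None,fx=5,fy=5,interpolation=cv2.INTER_CUBIC),'wr7c')
E
```

```text
75 15.1083 [565.42 256.16  74.86] [-0.32  0.46 -1.95]
74 15.3583 [565.5  256.18  73.95] [ 0.81  0.06 -0.54]
73.2 15.6083 [565.66 256.3   73.4 ] [-0.78 -0.64  0.38]
72.6 15.8583 [565.69 256.29  73.32] [-2.12 -1.45  6.54]
17.8583 [551.7  198.21 189.55] [-0.23  0.3   0.15] 0.5993077297186112
spacer_mid [([568.9, 258.7, 79.7], 0.98)]
post_foot [([570.4, 257.5, 67.4], 0.94)]
box [([536.7, 125.6, -1.6], 0.6)]
rail_mid []
hinge_line []
```

View pics/wr7.png

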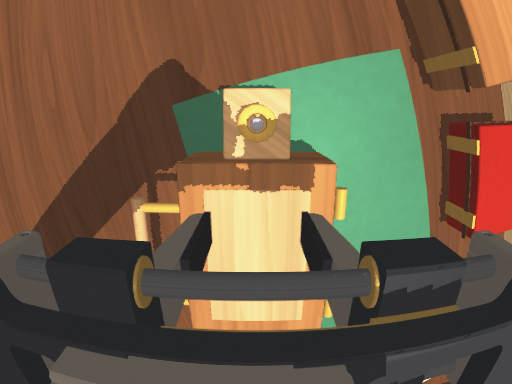

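View pics/wr7c.png

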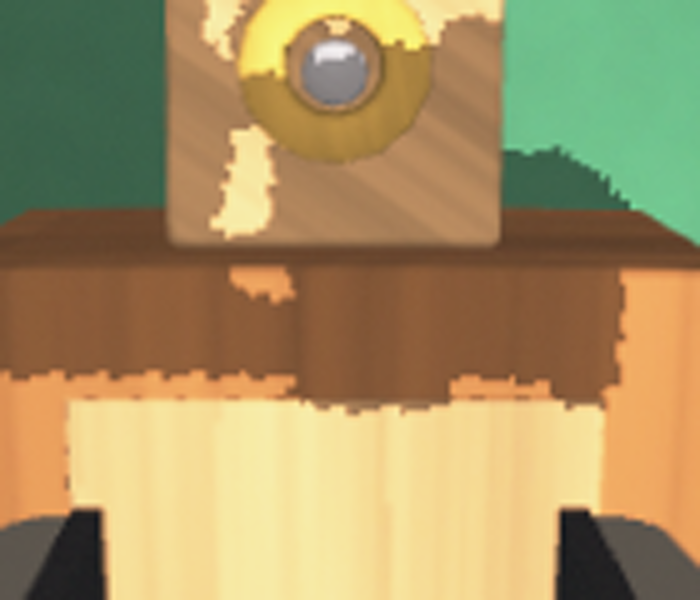

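```bash
python3 - <<'E'
from h import *
import pickle
grip(0.38)
robot.movep([418.6,151.5,150],down(-0.225));robot.hold(0.2)
s=robot.observe();print(s['t'],s['tcp_pos'].round(2),s['grip_width'])
ci,im=look('wr8',['rail_mid'])
E
```

```text
19.4833 [419.9  152.18 150.38] 0.3791041866073027
rail_mid [([421.0, 148.1, 86.9], 0.62)]
```

View pics/wr8.png

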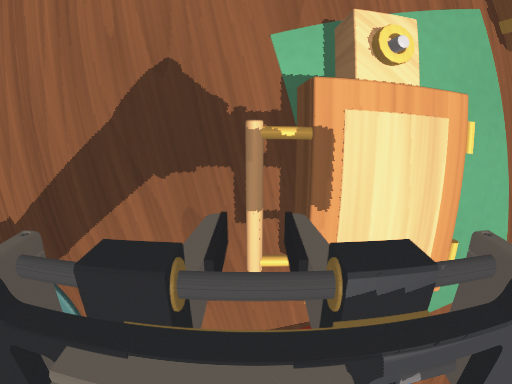

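```bash
python3 - <<'E'
from h import *
robot.servo_line([418.6,151.5,90],feed=100)
robot.servo_line([418.6,151.5,68],feed=50)
s=robot.observe();print(s['t'],s['tcp_pos'].round(2),s['contact_force'].round(2))
grip(0.0,30);robot.hold(0.3)
s=robot.observe();print(s['t'],s['tcp_pos'].round(2),s['contact_force'].round(2),s['wrist_torque'].round(2),s['grip_width']*92)
im=viewer.read_camera('wrist');save(im,'wr9')
E
```

```text
20.925 [418.42 151.59  67.78] [ 0.2  -0.27  1.05]
21.6833 [418.58 151.59  68.16] [-2.12  0.21  3.02] [-0.04  0.35 -0.04] 13.139287433444885
```

View pics/wr9.png

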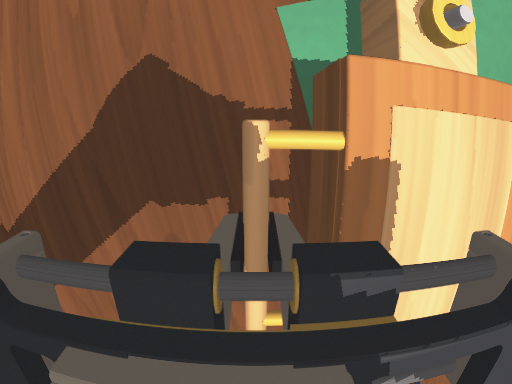

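```bash
cat >> h.py <<'E'
XV=np.array([np.cos(-.225),np.sin(-.225)])
BAR0=np.array([418.6,151.5,68.]);H=np.array([*(BAR0[:2]+195*XV),68.])
def arc(a): return H+195*np.array([*(-np.cos(a)*XV),np.sin(a)])
E
python3 - <<'E'
from h import *
print(H)
print([kin.ik(arc(a),down(-.225)).round(2).tolist() for a in (0.4,0.8,1.2,1.571)])
for i in range(1,9):
    a=0.1*i
    robot.servo_line(arc(a),feed=60)
    s=robot.observe();print(round(a,2),round(s['t'],2),(s['tcp_pos']-arc(a)).round(2),s['contact_force'].round(1),s['wrist_torque'].round(2),round(s['grip_width']*92,1))
    if np.linalg.norm(s['contact_force'])>25: print('STOP');break
im=viewer.read_camera('side');save(im,'s10');save(viewer.read_camera('wrist'),'wr10')
E
```

```text
[608.68485088 107.99425938  68.        ]
[[0.14, 0.32, -0.62, 2.09, 0.25, 0.81, -0.86], [0.22, 0.29, -0.66, 1.95, 0.22, 0.97, -0.77], [0.25, 0.35, -0.67, 1.77, 0.24, 1.1, -0.72], [0.24, 0.46, -0.64, 1.6, 0.29, 1.18, -0.69]]
0.1 22.21 [-0.09  0.05  0.16] [ 0.3  1.2 -3.2] [ 0.4   0.23 -0.07] 12.7
0.2 22.68 [-0.25  0.04  0.2 ] [-0.6  2.  -3. ] [ 0.5   0.59 -0.02] 13.3
0.3 23.16 [-0.47  0.07  0.53] [-4.6  2.9 -0.9] [ 0.63  1.1  -0.04] 12.8
0.4 23.63 [-0.94  0.15  0.43] [-5.8  3.  -0.1] [0.68 1.38 0.05] 13.0
0.5 24.11 [-1.55  0.32  0.37] [-7.9  3.4  0.7] [0.8  1.74 0.06] 12.9
0.6 24.58 [-2.31  0.47  0.44] [-10.    3.2   3.1] [ 0.81  2.32 -0.04] 13.0
0.7 25.06 [-3.13  0.68  0.56] [-11.9   4.    6.9] [0.75 2.97 0.  ] 12.8
0.8 25.53 [-3.97  0.89  0.99] [-15.5   3.1  11.9] [ 0.68  3.77 -0.04] 12.8
```

View pics/s10.png

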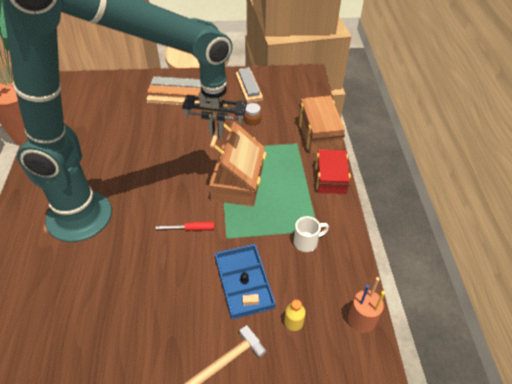

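View pics/wr10.png

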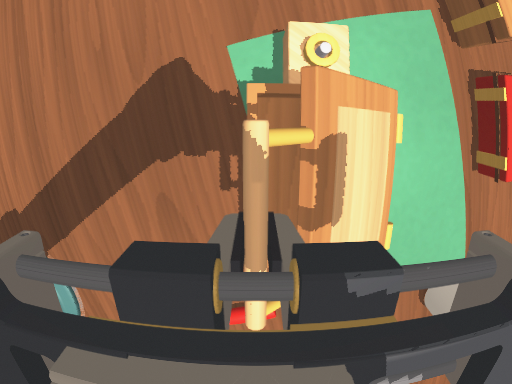

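```bash
python3 - <<'E'
from h import *
s=robot.observe()
print((Ro.from_rotvec(s['tcp_rot'])*Ro.from_rotvec(down(-.225)).inv()).as_rotvec().round(4), s['tcp_pos']-arc(.8),s['contact_force'])
u=np.array([*(-np.cos(.8)*XV),np.sin(.8)])
o=0
for i in range(4):
    F=s['contact_force']@u; o+=np.clip(F*0.12,-2,3)
    robot.servo_line(arc(.8)+o*u,feed=20); robot.hold(0.15); s=robot.observe()
    print(round(s['t'],2),round(o,2),(s['tcp_pos']-arc(.8)).round(2),s['contact_force'].round(1),round(s['contact_force']@u,1),s['grip_width']*92)
im=cv2.imread('pics/s10.png');cv2.imwrite('pics/s10c.png',cv2.resize(im[80:220,160:300],None,fx=4,fy=4,interpolation=cv2.INTER_CUBIC))
E
```

```text
[-0.0014  0.0078  0.0013] [-4.08861582  0.88007     0.8775819 ] [-15.78818146   2.70334459  11.60979635]
26.05 2.34 [-2.83  0.59  2.32] [-8.6  2.5  4.1] 9.2 12.997501000117932
26.45 3.44 [-2.56  0.54  2.73] [-4.3  2.   1.8] 4.5 13.031812375500232
26.85 3.97 [-2.49  0.53  2.85] [-1.7  1.1 -2.2] -0.2 13.116534327699242
27.25 3.94 [-2.53  0.52  2.81] [-1.8  2.  -3.2] -0.8 12.965027018482967
```

View pics/s10c.png

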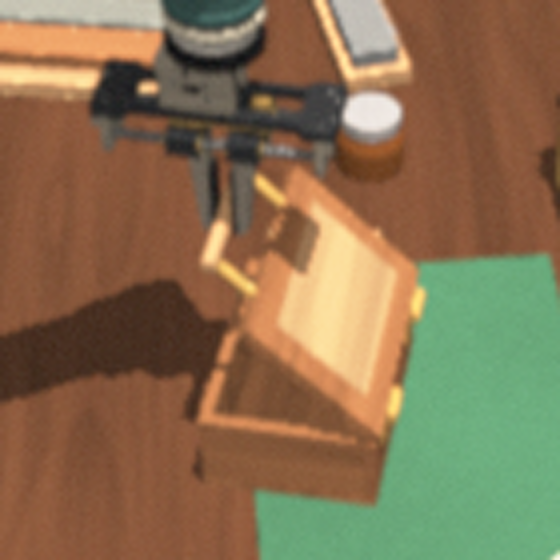

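```bash
cat >> h.py <<'E'
def arc2(a): return arc(a)+np.array([0,0,7*a])
E
python3 - <<'E'
from h import *
for a in (.85,.95,1.05,1.15,1.25,1.35,1.42,1.48,1.53,1.571):
    robot.servo_line(arc2(a),feed=50 if a<1.4 else 25)
    s=robot.observe();u=np.array([*(-np.cos(a)*XV),np.sin(a)])
    print(round(a,2),round(s['t'],2),(s['tcp_pos']-arc2(a)).round(2),s['contact_force'].round(1),round(s['contact_force']@u,1),s['wrist_torque'].round(2),round(s['grip_width']*92,1))
    if np.linalg.norm(s['contact_force'])>25: print('STOP');break
robot.hold(0.3);s=robot.observe();print(s['t'],(s['tcp_pos']-arc2(a)).round(2),s['contact_force'].round(1))
ci=viewer.camera_info('side')
im=viewer.read_camera('side');save(im,'s11');print(pp('rail_mid','side',ci),pp('hinge_line','side',ci));save(viewer.read_camera('wrist'),'wr11')
ci=viewer.camera_info('top')
save(viewer.read_camera('top'),'t11');print(pp('rail_mid','top',ci),pp('spacer_mid','top',ci))
cv2.imwrite('pics/s11c.png',cv2.resize(im[80:220,160:300,::-1],None,fx=4,fy=4,interpolation=cv2.INTER_CUBIC))
E
```

```text
0.85 27.68 [ 0.39 -0.12  0.31] [-0.4  0.8 -1.7] -0.9 [ 0.31  0.35 -0.04] 13.5
0.95 28.23 [ 0.13 -0.09 -0.01] [-0.8  1.3 -3.8] -2.5 [ 0.29  0.24 -0.01] 12.6
1.05 28.77 [ 0.28 -0.13  0.1 ] [ 0.4  0.4 -3.4] -3.1 [0.2  0.07 0.02] 13.2
1.15 29.32 [ 0.16 -0.09 -0.03] [ 0.9  1.8 -5.5] -5.2 [ 0.2   0.02 -0.03] 13.1
1.25 29.87 [ 0.07 -0.11 -0.14] [-0.5  0.6 -6.4] -5.9 [ 0.16  0.09 -0.02] 13.0
1.35 30.41 [ 0.05 -0.15 -0.17] [-0.6  0.7 -7.8] -7.5 [ 0.16  0.15 -0.03] 13.3
1.42 31.11 [ 0.02 -0.12 -0.16] [ 0.2  0.6 -9.3] -9.2 [ 0.18  0.08 -0.  ] 13.5
1.48 31.73 [ 0.08 -0.1  -0.15] [ -0.8   0.1 -11.1] -11.0 [ 0.08  0.2  -0.03] 12.8
1.53 32.27 [ 0.07 -0.13 -0.14] [ -0.1   0.2 -11.5] -11.5 [0.08 0.25 0.  ] 12.8
1.57 32.73 [ 0.07 -0.11 -0.14] [ -0.7   0.5 -12.4] -12.4 [ 0.01  0.38 -0.  ] 12.8
33.0333 [-0.14 -0.05 -0.12] [ -0.8  -0.2 -12.9]
[([611.3, 105.3, 283.1], 0.66)] [([607.7, 107.4, 88.9], 0.87)]
[([608.6, 111.1, 278.2], 0.69)] [([570.7, 254.1, 79.6], 0.39)]
```

View pics/s11c.png

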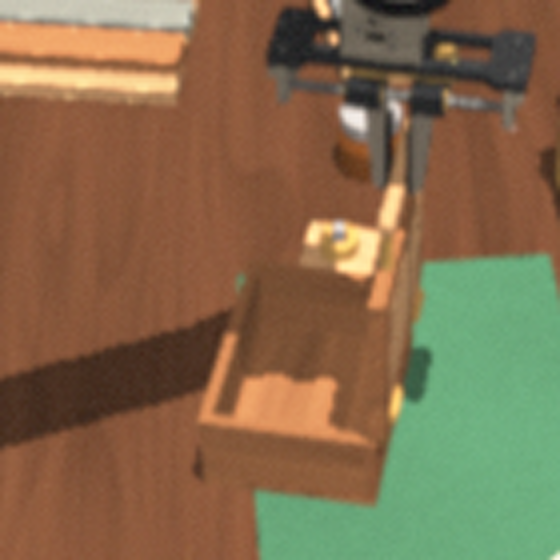

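View pics/wr11.png

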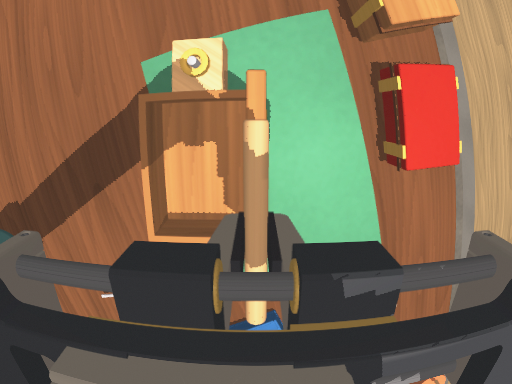

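```bash
python3 - <<'E'
from h import *
p=arc2(np.pi/2)
robot.servo_line(p-[0,0,2.3],feed=8);robot.hold(1.0)
for i in range(4):
    s=robot.observe();print(round(s['t'],2),(s['tcp_pos']-p).round(2),s['contact_force'].round(1),s['wrist_torque'].round(2),np.abs(s['joint_velocities']).max().round(4),round(s['grip_width']*92,2));robot.hold(0.3)
ci=viewer.camera_info('top');im=viewer.read_camera('top');save(cv2.resize(im[100:280,100:400],None,fx=2.6,fy=2.6),'t12')
print(pp('rail_mid','top',ci))
cs=viewer.camera_info('side');im=viewer.read_camera('side');print(pp('rail_mid','side',cs),pp('spacer_mid','side',cs))
for n in ['finial','offcut','mug','glue','wax','driver','mallet']: print(n,pp(n,'side',cs))
E
```

```text
34.83 [ 1.15 -0.27 -0.33] [-2.6 -3.2  5.7] [-0.8   0.69 -0.01] 0.0014 13.03
35.12 [ 1.16 -0.24 -0.32] [-1.4 -4.2  7.2] [-0.77  0.71 -0.11] 0.0012 12.67
35.42 [ 1.15 -0.27 -0.36] [-2.1 -3.   7. ] [-0.76  0.67 -0.04] 0.0012 12.98
35.73 [ 1.15 -0.27 -0.34] [-1.4 -3.4  4.7] [-0.73  0.69 -0.03] 0.002 12.4
[([608.7, 108.9, 281.9], 0.63)]
[([607.7, 104.7, 282.7], 0.72), ([460.0, -538.2, 0.4], 0.6)] [([564.4, 256.1, 81.0], 0.51), ([360.1, -73.3, 0.9], 0.4)]
finial [([557.0, -351.6, 4.4], 0.66), ([543.4, -282.2, 9.0], 0.44)]
offcut [([601.6, 463.8, 2.1], 0.53), ([556.9, -351.6, 4.8], 0.43)]
mug [([742.4, -144.1, 0.5], 0.73)]
glue [([674.2, -416.1, -2.1], 0.67)]
wax [([598.8, 463.2, 2.8], 0.5)]
driver [([354.3, -72.6, 0.5], 0.8)]
mallet [([459.2, -537.1, 0.5], 0.89)]
```

View pics/t12.png

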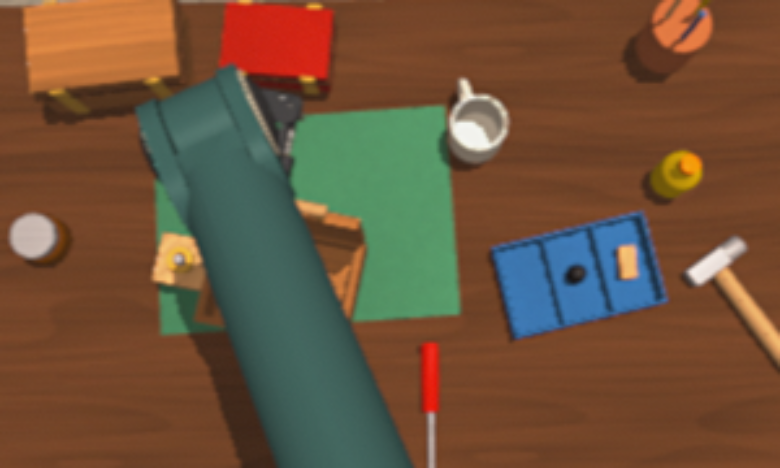

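```bash
python3 - <<'E'
from h import *
p=arc2(np.pi/2)
robot.servo_line(p-[0.6*XV[0],0.6*XV[1],1.5],feed=8);robot.hold(1.0)
for i in range(3):
    s=robot.observe();print(round(s['t'],2),(s['tcp_pos']-p).round(2),s['contact_force'].round(1),np.abs(s['joint_velocities']).max().round(4));robot.hold(0.3)
ci=viewer.camera_info('wrist');im=viewer.read_camera('wrist');save(cv2.resize(im[40:240,120:340],None,fx=3,fy=3),'wr13')
E
```

```text
37.9 [ 0.06 -0.02 -0.34] [-2.2 -4.   6.2] 0.0017
38.2 [ 0.09 -0.05 -0.35] [-3.  -3.8  6.3] 0.0028
38.5 [ 0.09 -0.06 -0.35] [-2.3 -2.9  6.8] 0.0014
```

View pics/wr13.png

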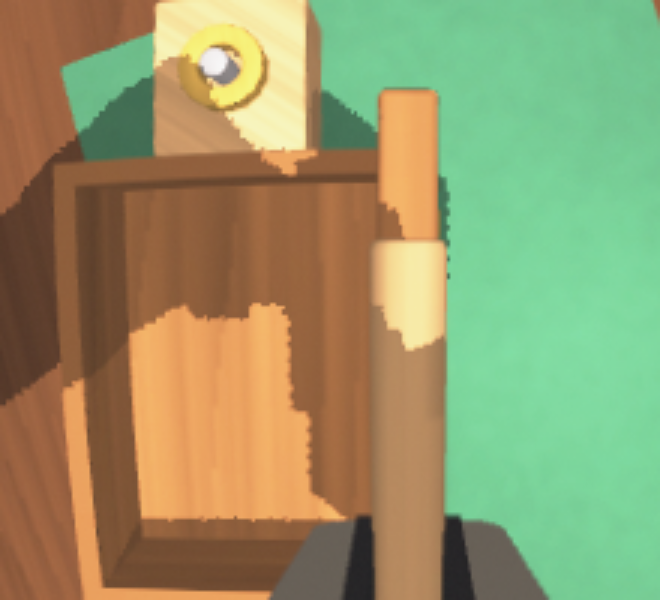

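The lid is upright (its edge sits directly under the bar at x≈408 in the crop) and steady, and the ring is around the post at about (222,66). I'm handing in the job now.

```bash
python3 - <<'E'
from h import *
robot.job_done(); print(robot.observe()['t'])
E
```

```text
the job is handed in; nothing more can be done
the job is handed in; nothing more can be done
```

The job is handed in: the spacer ring is over the post and flat on the block, and the arm is still gripping the rail with the lid held upright. It finished at about 39 s of the 64 s allowed.

- **Ring:** I took it from the tray's left compartment and lowered it over the post. It touched down with about 6.5 N, and the last wrist picture shows it seated around the post.
- **Lid:** I gripped the rail at 30 N and swung the lid along its arc. The last readings put the rail within about 0.1 mm of the planned upright position across the hinge, or roughly 0.001 rad. The lid was steady, with about 8 N left at the wrist. The cameras placed the rail at about (608, 107, 282), directly above the hinge line at (609, 108).
- **Rail grip:** The bar rolled along the pads as the lid rose, which built up about 20 N at half swing. I corrected the path, and no force reading after that passed about 13 N. I estimate the bar now sits about 8 mm from the finger tips instead of 19. The grip is still firm.
- **Overshoot:** The first adjustment at the top took the lid about 0.006 rad past upright, so I brought it back.
- **Other objects:** The mug, glue, wax, driver and mallet were within about 5 mm of their first fixes, which is the networks' own scatter. The networks confused the finial and offcut with other things. In the last top picture both are still in their own compartments.

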